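# Restock the cleaner lane on a repair bench

### The arm

A 6-joint arm with a two-finger parallel gripper is mounted at the origin on the work surface. World frame = base frame: x ahead of the robot, y to its left, z up, the work surface at z = 0. Lengths are in m, angles in rad, forces in N, time in s.
With the tool pointing down it reaches from about 0.35 to 0.875 m from the base axis. Payload 4.2 kg.
Tool frame: the origin (TCP) lies at the very end of the fingers, on their centre line; the grasp point (between the pads) lies 19 mm behind it (env.tcp_to_grasp is the distance from the TCP to the grasp point, in m); z points along the fingers, y is the direction in which the jaws open and shut (so a half turn about z gives the same grasp; the last joint's range is limited). The gripper opens to 87 mm and grips with 3 to 60 N. Pads are 19 mm wide; open, the fingers measure 117 mm over their backs; the gripper's body (75 mm by 190 mm) begins 51 mm behind the grasp point.
Start: joints at [1.518, 0.385, 0.008, 0, -1.194, -0.259], TCP at [0.192, 0.595, 0.223] pointing down, gripper open.
Joint ranges: [-3.14, 3.14], [-1.21, 2.06], [-1.07, 1.41], [-3.16, 2.05], [-2.99, -0.16], [-3.1, 3.1]. Speed limits (rad/s): [2.79, 2.79, 3.14, 3.14, 3.14, 3.14].

### API

Orientations are given as a unit quaternion [w, x, y, z].
In Python, from rig import env gives the robot as it stands.
- The arm moves only by the tool step_arm, never from a script. Its argument "commands" is a list of rows, each a list of 4 numbers: the shift along the tool's x, y, z in cm, then the turn about the tool's z in degrees. A call has exactly 5 rows; each row shifts and turns the commanded pose from where the row before left it, along the tool's axes as they then stand; what a row does not reach is not made up. A row lasts 1/8 s, in which the tool goes at most 62.5 mm and 10.7 degrees, less where a joint would pass 70% of its speed; a pose out of reach is approached as far as the arm can. A call is refused whole if a number of a shift passes 6.25 or a number of a turn 10.7, either way. A call with a gripper value outside its range is refused whole. "claw" is the gripper's target within -1 to 1 (shut at 1, half-way at 0, fully open at -1), set as the call begins (left out, the last holds). The fingers move at their own pace and stop on an object; "squeeze" is the grip in N (left out, the last holds). Time passes only in rows, so rows that do not move let the fingers close, or fill a call up. It gives the time, the measured TCP pose, the force and the opening at its end, in the units of the state.
- env.observe(): the state, without advancing time (a new reading comes with each control period).
- env.camera(name): name is "side" or "top" or "wrist"; returns (picture, depth): 400x640x3 uint8, blue, green, red; 400x640 float32, m along the optical axis (not along the pixel's ray), 0 where there is no reading.
- env.calibration(name): a dict with "intrinsics" (3x3 intrinsics, pixels), "T" (4x4, takes a point from camera to world coordinates). Camera axes: x right, y up, looking along -z (the intrinsics and any distortion apply to the point x, -y, -z); pixel columns grow to the right and rows downward; lengths in m; the calibration is good to about 2 mm. A picture is of the moment at which its call begins: read the wrist's pose just before it. calibration takes no time and is no camera call; for the wrist camera it gives the pose at the moment of the call.
- env.hand_in(): hands the job in, once; it reports no verdict.
The state is a dict: "clock": time; "joints": joint angles; "qd": joint speeds; "joint_efforts": joint torques, N m; "ee_pos": TCP position; "tool_rot": TCP orientation; "wrist_force": force on the tool from outside, world axes, zero at the start; "wrist_torque": the same for the moment, N m; "gripper_width": finger opening in m.
Only numpy, scipy, OpenCV 4.12 (cv2) and the standard library are available. Lean on these libraries where they do the work, as an engineer would, in place of code of your own. Each camera call takes 0.05 s, during which the arm holds its last target.

### The job

Restock the blue cleaner tins, oldest in front: first bring the old blue tin that stands at the back of its lane in the rack forward, up to the front stop (the end near the robot). Then stand the new blue tin from the bench behind it in the same lane, and finally push that lane's red-tabbed follower forward until the row is closed up, both tins upright. Leave the orange tin with its follower and the other things on the bench where they are.

Things in the scene. Friction and masses are not known exactly. Their poses are not given: they have to be found in the camera images.
- rack: fixed two-lane stock rack, 250 x 190 mm, floor 6 mm thick. Origin: centre of its underside on the bench; x along the lanes from front stop (negative, near the robot) to back, y left, z up. Lane centre lines at y = +55 mm (left) and -55 mm (right); each lane 62 mm wide, 230 mm long inside; side rails 25 mm above the bench
- stop_left (a point): left lane's front stop: middle of its inner face, on the lane's floor, 6 mm above the bench (rack x = -115 mm); the stop rises 22 mm above the bench. A tin against it has its centre 27 mm further along x and 48 mm higher, the next tin behind it 81 mm further along x. Axes as rack
- stop_right (a point): right lane's front stop: middle of its inner face, on the lane's floor, 6 mm above the bench (rack x = -115 mm); the stop rises 22 mm above the bench. A tin against it has its centre 27 mm further along x and 48 mm higher, the next tin behind it 81 mm further along x. Axes as rack
- tin_old_center (a point): the old blue tin, standing towards the back of one of the two lanes (left or right varies), less than a tin's width before the follower; 54 mm diameter; 96 mm tall in all: a straight 80 mm body with a white band, then a black cap 36 mm across and 16 mm high; 0.1 to 0.32 kg. Point: its centre, half-way up (48 mm above its underside); z up
- tin_new_center (a point): the new blue tin, standing upright on the open bench left or right of the rack; 54 mm diameter; 96 mm tall in all: a straight 80 mm body with a white band, then a black cap 36 mm across and 16 mm high; 0.1 to 0.32 kg. Point: its centre, half-way up (48 mm above its underside); z up
- tin_other_center (a point): the orange tin in the rack's other lane, bystander, leave it alone; 54 mm diameter; 96 mm tall in all: a straight 80 mm body with a white band, then a black cap 36 mm across and 16 mm high; 0.1 to 0.32 kg. Point: its centre, half-way up (48 mm above its underside); z up
- follower_left (a joint): how far the left follower has been slid forward from the back of its lane, m: 0 at the back (its pushing face then 188 mm from the inner face of the front stop), up to 0.15 towards the front stop; slides with about 2.5 N of friction and stays where it is left
- follower_right (a joint): how far the right follower has been slid forward from the back of its lane, m: 0 at the back (its pushing face then 188 mm from the inner face of the front stop), up to 0.15 towards the front stop; slides with about 2.5 N of friction and stays where it is left
- follower_left_grip (a point): middle of the left follower's red upright grip tab, 75 mm above the bench; tab 14 mm along the lane, 24 mm across, from 12 to 94 mm above the bench: pinch it across the lane or push its rear. The follower's pushing face (black plate 56 mm wide, 6 to 78 mm above the bench) is 29 mm nearer the front stop than this point; follower 42 mm long. Axes as rack
- follower_right_grip (a point): middle of the right follower's red upright grip tab, 75 mm above the bench; tab 14 mm along the lane, 24 mm across, from 12 to 94 mm above the bench: pinch it across the lane or push its rear. The follower's pushing face (black plate 56 mm wide, 6 to 78 mm above the bench) is 29 mm nearer the front stop than this point; follower 42 mm long. Axes as rack
- follower_left_face (a point): middle of the left follower's pushing face (the surface that meets the tins), 54 mm above the bench; axes as rack
- follower_right_face (a point): middle of the right follower's pushing face (the surface that meets the tins), 54 mm above the bench; axes as rack
- flux_jar_center (a point): amber glass jar with a white lid, 60 mm across, 75 mm tall, on the open bench on the other side of the rack from the new tin; bystander. Point: its centre, 37.5 mm up
- multimeter: black hand multimeter 170 x 80 x 46 mm lying at the right of the rack; bystander, leave it alone. Point: its origin
- screwdriver: green-handled screwdriver lying between the robot and the rack; bystander, leave it alone. Point: its origin
- hard_drive: aluminium hard drive 147 x 102 x 27 mm lying at the left of the rack; bystander, leave it alone. Point: its origin
- circuit_board: green circuit board 120 x 90 x 14 mm lying on the robot's side of the bench; bystander, leave it alone. Point: its origin

How it is judged:
By the outcome, as a careful person would: the job done as asked, in the order asked, and still so for the second after the job is handed in, with the robot touching nothing.
It also fails if it takes over 70 s, if anything falls off the work surface, if the arm or the gripper's body presses on something with over 40 N, if the wrist force passes 120 N, or if a joint passes its speed limit or range.

## Working session

There is one attempt and no reset: what is moved stays moved. The work goes in short steps, Python scripts to look and compute and a tool call to move; the robot and the scene stay as the last step left them, time stands still between calls to the robot, and variables do not carry over. Pictures are saved under pics/ and viewed, and the job is handed in when it is done.

Besides the shell and the picture viewer there is one more tool, called after "Request:" by a JSON object that holds its "api" and its "payload". step_arm: Moves the arm, as the interface text tells. Its arguments: {"type":"object","properties":{"commands":{"type":"array","items":{"type":"array","items":{"type":"number"}}},"claw":{"type":"number"},"squeeze":{"type":"number"}},"required":["commands"]}

```bash
mkdir -p pics
cat > h.py <<'E'
from rig import env
import numpy as np, cv2
def cam(n,f):
    c=env.calibration(n); im,d=env.camera(n); cv2.imwrite('pics/'+f+'.png',im); np.savez('pics/'+f+'.npz',d=d,K=c['intrinsics'],T=c['T'],im=im)
def px(f,u,v,z=None):
    a=np.load('pics/'+f+'.npz');K=a['K'];T=a['T'];d=a['d']
    r=np.array([(u-K[0,2])/K[0,0],(v-K[1,2])/K[1,1],1.]); r=np.array([r[0],-r[1],-1])
    if z is None: return T[:3,:3]@(r*d[int(v),int(u)])+T[:3,3]
    w=T[:3,:3]@r; s=(z-T[2,3])/w[2]; return T[:3,3]+s*w
E
python3 - <<'E'
from h import *
cam('top','t0');cam('side','s0')
s=env.observe();print(s)
print(env.calibration('top'))
E
ls
```

```text
{'clock': 0.1, 'joints': array([ 1.51760375e+00,  3.85496483e-01,  6.77144379e-03, -4.05624660e-04,
       -1.19398942e+00, -2.58570578e-01]), 'qd': array([-5.69639576e-04, -8.88109724e-05,  4.00079896e-03,  2.23426410e-03,
       -3.89591596e-04, -6.70937300e-04]), 'joint_efforts': array([ 4.09712584e-05, -3.91687024e+01,  1.87935215e+01,  4.23187628e+00,
        1.34652070e-02, -6.77876801e-05]), 'ee_pos': array([0.19155636, 0.59436747, 0.22156669]), 'tool_rot': array([ 9.73338386e-04,  9.87862960e-01, -1.55324872e-01, -8.92065830e-05]), 'wrist_force': array([-1.12501444,  0.3421691 , -0.4542299 ]), 'wrist_torque': array([ 0.01310372, -0.04013886, -0.0287808 ]), 'gripper_width': 0.08684986119823634}
{'intrinsics': array([[491.82460513,   0.        , 316.29267127],
       [  0.        , 491.82460513, 196.92726619],
       [  0.        ,   0.        ,   1.        ]]), 'T': array([[-0.01386897,  0.99739527, -0.07078372,  0.41940681],
       [-0.99982315, -0.01293386,  0.01365209, -0.00859745],
       [ 0.01270102,  0.07096054,  0.99739826,  1.26527491],
       [ 0.        ,  0.        ,  0.        ,  1.        ]])}
h.py
pics
```

View pics/t0.png

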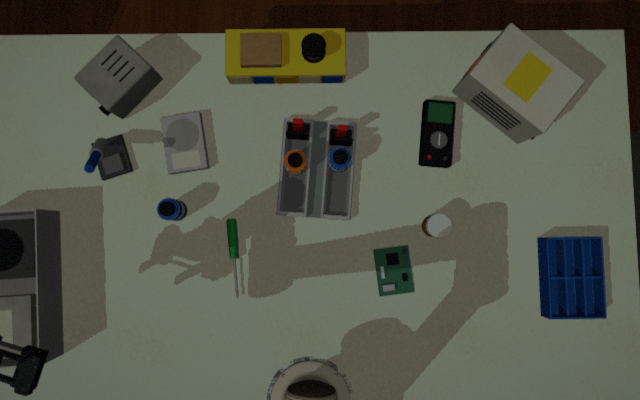

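View pics/s0.png

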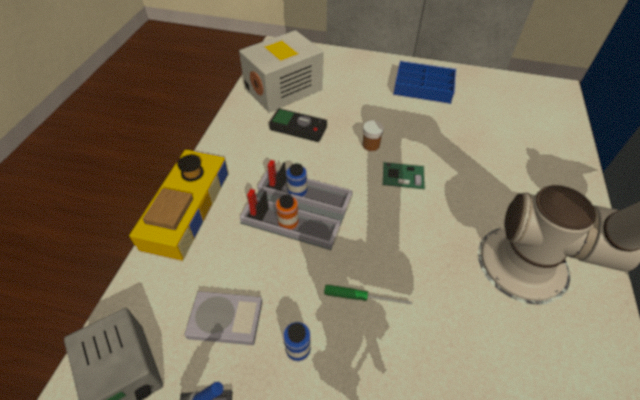

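The top view shows the rack at about (318,170). The old blue tin is in the right lane at (341,158), the orange tin at (296,160), the new tin at (171,209) and the jar at (436,225). I'll enlarge these areas next.

Run:
```python
import cv2
im=cv2.imread('pics/t0.png')
im=cv2.convertScaleAbs(im,alpha=1.5)
cv2.imwrite('pics/t0a.png',cv2.resize(im[105:225,265:365],None,fx=5,fy=5,interpolation=cv2.INTER_CUBIC))
cv2.imwrite('pics/t0b.png',cv2.resize(im[185:235,140:200],None,fx=8,fy=8,interpolation=cv2.INTER_CUBIC))
```

```text
(no output)
```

View pics/t0a.png

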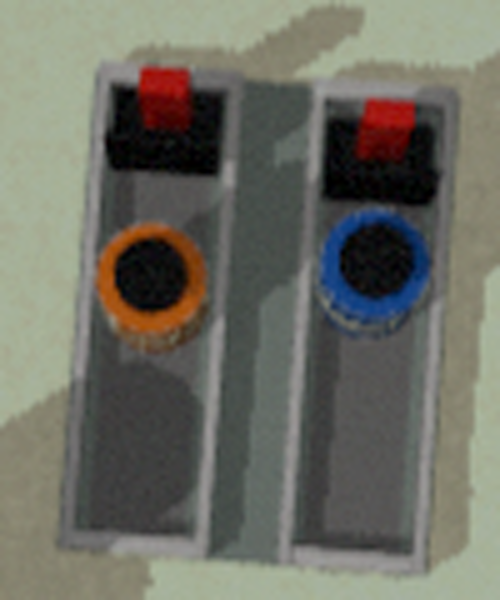

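View pics/t0b.png

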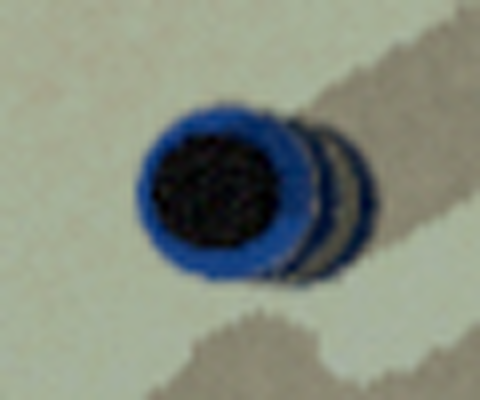

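Run:
```python
from h import *
P=lambda x,y,z:px('t0',265+x/5-.4,105+y/5-.4,z)
c={k:P(*v,.025) for k,v in dict(bl=(101,64),br=(459,87),fl=(60,545),fr=(426,572)).items()}
for k,v in c.items(): print(k,v.round(4))
b=(c['bl']+c['br'])/2;f=(c['fl']+c['fr'])/2
l=(c['bl']+c['fl'])/2;r=(c['br']+c['fr'])/2
print('len',np.linalg.norm(b-f),np.linalg.norm(l-r),'ctr',(b+f)/2,'yaw',np.arctan2(*(b-f)[1::-1]),'yaw2',np.arctan2(-(l-r)[0],(l-r)[1]))
old=P(376,260,.102);oth=P(152,274,.102);new=px('t0',140+216/8-.44,185+190/8-.44,.096)
newb=px('t0',140+228/8-.44,185+192/8-.44,.080)
print('old',old,'oth',oth,'new',new,newb)
print('depth', px('t0',340,157),px('t0',167,208),px('t0',342,128), px('t0',436,225))
print('oldbody',P(376,263,.086),'tab',P(390,115,.094),'othertab',P(166,84,.094))
yaw=np.arctan2(*(b-f)[1::-1]); ctr=(b+f)/2
R=np.array([[np.cos(yaw),-np.sin(yaw)],[np.sin(yaw),np.cos(yaw)]])
for n,p in dict(old=old,oth=oth,new=new,tab=P(390,115,.094)).items(): print(n,'rack',R.T@(p-ctr)[:2])
print('old target',ctr[:2]+R@[-.088,-.055],'new target',ctr[:2]+R@[-.034,-.055])
```

```text
bl [0.7122 0.0521 0.025 ]
br [ 0.6983 -0.1309  0.025 ]
fl [0.4666 0.075  0.025 ]
fr [ 0.4505 -0.1093  0.025 ]
len 0.24768291777342677 0.1842594389668695 ctr [ 0.58190567 -0.02826943  0.025     ] yaw -0.08991581185509787 yaw2 -0.08155898129049739
old [ 0.59772083 -0.08196479  0.102     ] oth [0.59226598 0.0249771  0.102     ] new [0.47994241 0.33071791 0.096     ] [0.48012175 0.33176585 0.08      ]
depth [ 0.59741959 -0.08270347  0.09762489] [0.48048995 0.32872158 0.09932825] [ 0.6685444  -0.0890054   0.09368407] [ 0.43185497 -0.31304733  0.07919965]
oldbody [ 0.59870977 -0.08294864  0.086     ] tab [ 0.66943852 -0.09045004  0.094     ] othertab [0.68579232 0.0174574  0.094     ]
old rack [ 0.02057283 -0.05205833]
oth rack [0.0055372  0.05396173]
new rack [-0.13378652  0.34838138]
tab rack [ 0.09276273 -0.05406943]
old target [ 0.48932245 -0.07514532] new target [ 0.54310431 -0.07999423]
```

Request:
{"api": "step_arm", "payload": {"commands": [[0,0,0,-6.5],[0,0,0,-6.4],[3.5,4.8,0,0],[3.5,4.8,0,0],[3.5,4.8,0,0]], "claw": -1}}

```text
clock: 0.72
ee_pos: [0.2843, 0.4405, 0.2221]
tool_rot: [0.0, 0.999, -0.043, -0.0]
wrist_force: [0.5, 0.6, 0.6]
gripper_width: 0.0873
```

Request:
{"api": "step_arm", "payload": {"commands": [[3.5,4.8,0,0],[3.5,4.8,0,0],[3.5,4.8,0,0],[3.5,4.8,0,0],[3.5,4.8,0,0]]}}

```text
clock: 1.35
ee_pos: [0.4379, 0.1862, 0.2225]
tool_rot: [-0.0, 0.999, -0.043, -0.0]
wrist_force: [1.2, 1.0, -0.2]
gripper_width: 0.0866
```

```bash
cat >> h.py <<'E'
from scipy.spatial.transform import Rotation as Ro
def go(x,y,z,yaw=None):
    s=env.observe();q=s['tool_rot'];R=Ro.from_quat([q[1],q[2],q[3],q[0]]).as_matrix()
    d=R.T@(np.array([x,y,z])-s['ee_pos'])*100
    print('t',s['clock'],'pos',s['ee_pos'].round(4),'yaw',np.degrees(np.arctan2(R[1,0],R[0,0])).round(2),'tilt',R[:,2].round(3),'need cm',d.round(2),'F',s['wrist_force'].round(1),'w',s['gripper_width'])
E
python3 -c "
from h import *
go(.598,-.0825,.2)"
```

```text
t 1.35 pos [0.4379 0.1862 0.2225] yaw -4.94 tilt [-0.  0. -1.] need cm [18.27 25.39  2.25] F [ 1.2  1.  -0.2] w 0.0866046556738623
```

Request:
{"api": "step_arm", "payload": {"commands": [[3.5,4.8,0,0],[3.5,4.8,0,0],[3.5,4.8,0,0],[3.5,4.8,0,0],[3.5,4.8,0,0]]}}

```text
clock: 1.98
ee_pos: [0.5916, -0.068, 0.2221]
tool_rot: [-0.0, 0.999, -0.043, -0.0]
wrist_force: [0.9, 0.9, 0.8]
gripper_width: 0.0868
```

Request:
{"api": "step_arm", "payload": {"commands": [[0,0,0,0],[0,0,0,0],[0,0,0,0],[0,0,0,0],[0,0,0,0]]}}

```text
clock: 2.6
ee_pos: [0.5909, -0.0653, 0.2229]
tool_rot: [-0.0, 0.999, -0.043, 0.0]
wrist_force: [0.8, 0.7, 0.3]
gripper_width: 0.0873
```

```bash
python3 -c "
from h import *
go(.598,-.0825,.2)
cam('wrist','w1')
im=cv2.imread('pics/w1.png');cv2.imwrite('pics/w1b.png',cv2.convertScaleAbs(im,alpha=1.3))"
```

```text
t 2.6 pos [ 0.5909 -0.0653  0.2229] yaw -4.88 tilt [ 0.001  0.    -1.   ] need cm [0.86 1.65 2.29] F [0.8 0.7 0.3] w 0.08729959212009435
```

View pics/w1b.png

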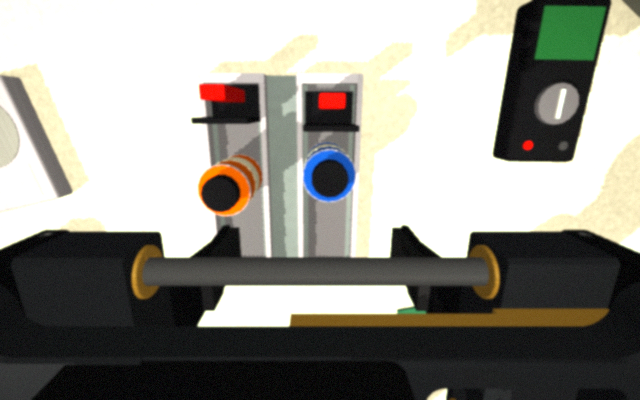

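The wrist view shows the lanes almost straight up the image. The blue cap is at (330,180), its tab top at (332,101), and the orange cap at (221,194).

```bash
python3 -c "
from h import *
P=lambda u,v,z:print((u,v),px('w1',u,v,z).round(4),px('w1',u,v).round(4))
P(330,180,.102);P(332,101,.094);P(221,194,.102)
for u,v in [(302,80),(302,250),(362,80),(357,250),(297,90),(298,250),(266,80),(272,250)]:P(u,v,.025)
"
```

```text
(330, 180) [ 0.5998 -0.0813  0.102 ] [ 0.5999 -0.0813  0.1026]
(332, 101) [ 0.6716 -0.0887  0.094 ] [ 0.6716 -0.0887  0.0935]
(221, 194) [0.5949 0.0245 0.102 ] [0.5946 0.0249 0.1008]
(302, 80) [ 0.6984 -0.0609  0.025 ] [ 0.6984 -0.0609  0.0253]
(302, 250) [ 0.4928 -0.041   0.025 ] [ 0.4926 -0.0409  0.0245]
(362, 80) [ 0.6928 -0.1274  0.025 ] [ 0.6927 -0.1273  0.0256]
(357, 250) [ 0.4868 -0.1119  0.025 ] [ 4.743e-01 -1.147e-01 -4.000e-04]
(297, 90) [ 0.6884 -0.0543  0.025 ] [ 0.6884 -0.0543  0.025 ]
(298, 250) [ 0.4933 -0.0358  0.025 ] [ 0.4844 -0.0339  0.0063]
(266, 80) [ 0.7018 -0.021   0.025 ] [ 0.7033 -0.019   0.0111]
(272, 250) [ 0.4961 -0.0023  0.025 ] [4.902e-01 2.000e-04 1.230e-02]
```

Request:
{"api": "step_arm", "payload": {"commands": [[1.0,1.55,0,0.4],[0,0,3,0],[0,0,3,0],[0,0,3,0],[0,0,0,0]]}}

```text
clock: 3.28
ee_pos: [0.5982, -0.0833, 0.13]
tool_rot: [0.0, 0.999, -0.047, -0.003]
wrist_force: [-0.1, 0.0, 0.1]
gripper_width: 0.087
```

```bash
python3 -c "
from h import *
go(.5995,-.0815,.045)"
```

```text
t 3.275 pos [ 0.5982 -0.0833  0.13  ] yaw -5.42 tilt [-0.006 -0.001 -1.   ] need cm [ 0.16 -0.2   8.5 ] F [-0.1  0.   0.1] w 0.08700894826270314
```

Request:
{"api": "step_arm", "payload": {"commands": [[0,-0.1,2.5,0],[0,-0.1,2.5,0],[0,0,2.5,0],[0,0,1.0,0],[0,0,0,0]]}}

```text
clock: 3.9
ee_pos: [0.6004, -0.0808, 0.048]
tool_rot: [0.0, 0.999, -0.047, 0.0]
wrist_force: [-0.5, -0.7, -0.3]
gripper_width: 0.0871
```

```bash
python3 -c "
from h import *
go(.5995,-.0815,.045)"
```

```text
t 3.9 pos [ 0.6004 -0.0808  0.048 ] yaw -5.36 tilt [ 0. -0. -1.] need cm [-0.08  0.08  0.3 ] F [-0.5 -0.7 -0.3] w 0.08713450675607307
```

Request:
{"api": "step_arm", "payload": {"commands": [[0,0,0,0],[0,0,0,0],[0,0,0,0],[0,0,0,0],[0,0,0,0]], "claw": 1, "squeeze": 18}}

```text
clock: 4.53
ee_pos: [0.6, -0.0803, 0.0478]
tool_rot: [-0.0, 0.999, -0.047, 0.0]
wrist_force: [-0.5, 0.7, 1.4]
gripper_width: 0.0537
```

```bash
python3 -c "
from h import *
go(.5995,-.0815,.045)"
```

```text
t 4.525 pos [ 0.6    -0.0803  0.0478] yaw -5.35 tilt [ 0.  0. -1.] need cm [-0.04  0.12  0.28] F [-0.5  0.7  1.4] w 0.05366829099423039
```

Request:
{"api": "step_arm", "payload": {"commands": [[0,0,-0.8,0],[-2.5,0.1,0,0],[-2.5,0,0,0],[-2.5,0,0,0],[-2.5,0,0,0]]}}

```text
clock: 5.15
ee_pos: [0.499, -0.0722, 0.0556]
tool_rot: [0.0, 0.999, -0.047, -0.0]
wrist_force: [-0.3, 0.1, -2.8]
gripper_width: 0.0534
```

Request:
{"api": "step_arm", "payload": {"commands": [[0,0,0,0],[0,0,0,0],[0,0,0,0],[0,0,0,0],[0,0,0,0]]}}

```text
clock: 5.78
ee_pos: [0.5004, -0.0722, 0.0554]
tool_rot: [0.0, 0.999, -0.047, -0.0]
wrist_force: [0.8, -0.2, -1.9]
gripper_width: 0.0538
```

```bash
python3 -c "
from h import *
go(.49,-.072,.0478)
cam('side','s1');cam('wrist','w2')
im=cv2.imread('pics/s1.png');cv2.imwrite('pics/s1b.png',cv2.resize(im[140:260,220:380],None,fx=5,fy=5,interpolation=cv2.INTER_CUBIC))"
```

```text
t 5.775 pos [ 0.5004 -0.0722  0.0554] yaw -5.37 tilt [-0. -0. -1.] need cm [-1.03  0.08  0.76] F [ 0.8 -0.2 -1.9] w 0.05378418069210205
```

View pics/s1b.png

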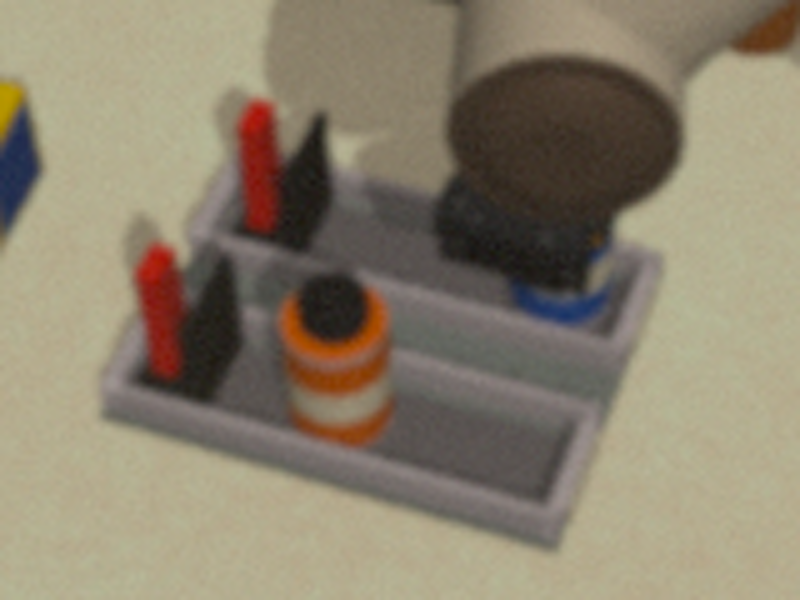

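View pics/w2.png

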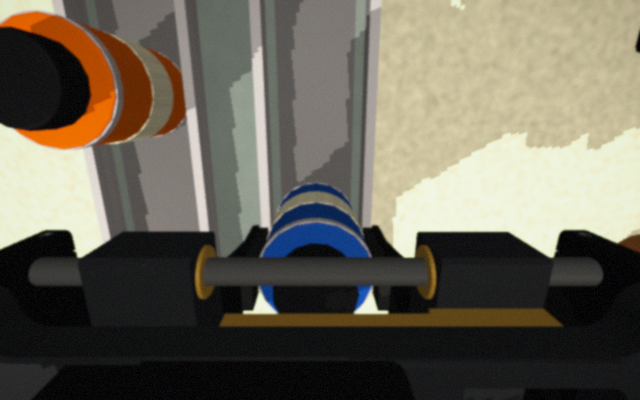

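The tin is held upright inside the right lane, about 1 cm short of the stop, and the side view shows free floor ahead of it. Next I'll lower it and slide it to the stop in small moves.

Request:
{"api": "step_arm", "payload": {"commands": [[0,0,0.3,0],[0,0,0.3,0],[-0.4,0,0.1,0],[-0.4,0,0,0],[0,0,0,0]]}}

```text
clock: 6.5
ee_pos: [0.4917, -0.0714, 0.0486]
tool_rot: [0.0, 0.999, -0.047, -0.0]
wrist_force: [0.1, 0.5, -2.3]
gripper_width: 0.0537
```

```bash
python3 -c "
from h import *
go(.49,-.072,.0478)"
```

```text
t 6.5 pos [ 0.4917 -0.0714  0.0486] yaw -5.36 tilt [-0. -0. -1.] need cm [-0.16  0.08  0.08] F [ 0.1  0.5 -2.3] w 0.05367514391955311
```

Request:
{"api": "step_arm", "payload": {"commands": [[-0.1,0,0.05,0],[-0.1,0,0,0],[0,0,0,0],[0,0,0,0],[0,0,0,0]]}}

```text
clock: 7.12
ee_pos: [0.4906, -0.0712, 0.0482]
tool_rot: [-0.0, 0.999, -0.047, 0.0]
wrist_force: [0.5, 0.0, -2.2]
gripper_width: 0.0534
```

Request:
{"api": "step_arm", "payload": {"commands": [[-0.1,0,0,0],[-0.1,0,0,0],[0,0,0,0],[0,0,0,0],[0,0,0,0]]}}

```text
clock: 7.75
ee_pos: [0.4899, -0.071, 0.0486]
tool_rot: [-0.0, 0.999, -0.046, 0.002]
wrist_force: [4.9, -1.9, -2.1]
gripper_width: 0.0531
```

Request:
{"api": "step_arm", "payload": {"commands": [[0.05,0,0.1,0],[0,0,0.05,0],[0,0,0,0],[0,0,0,0],[0,0,0,0]]}}

```text
clock: 8.38
ee_pos: [0.4904, -0.071, 0.0479]
tool_rot: [-0.0, 0.999, -0.046, 0.002]
wrist_force: [4.0, -1.8, 5.1]
gripper_width: 0.0537
```

```bash
python3 -c "
from h import *
go(.49,-.072,.0478)"
```

```text
t 8.375 pos [ 0.4904 -0.071   0.0479] yaw -5.31 tilt [ 0.004 -0.    -1.   ] need cm [-0.03  0.11  0.01] F [ 4.  -1.8  5.1] w 0.0537086548806357
```

The tin is now on the floor and against the stop. I'll release it and rise straight up.

Request:
{"api": "step_arm", "payload": {"commands": [[0,0,0,0],[0,0,0,0],[0,0,0,0],[0,0,0,0],[0,0,0,0]], "claw": -1}}

```text
clock: 9.0
ee_pos: [0.4884, -0.0711, 0.0464]
tool_rot: [0.0, 0.999, -0.047, -0.0]
wrist_force: [0.2, 0.1, -0.2]
gripper_width: 0.0861
```

Request:
{"api": "step_arm", "payload": {"commands": [[0,0,-2,0],[0,0,-4,0],[0,0,-5,0],[0,0,-5,0],[0,0,0,0]]}}

```text
clock: 9.62
ee_pos: [0.4912, -0.0709, 0.211]
tool_rot: [-0.001, 0.999, -0.047, 0.005]
wrist_force: [-0.3, 0.3, -0.2]
gripper_width: 0.0872
```

```bash
python3 -c "
from h import *
go(.480,.3305,.2)
cam('wrist','w3');cam('top','t3')
im=cv2.imread('pics/t3.png');cv2.imwrite('pics/t3b.png',cv2.resize(im[105:225,265:365],None,fx=5,fy=5,interpolation=cv2.INTER_CUBIC))"
```

```text
t 9.625 pos [ 0.4912 -0.0709  0.211 ] yaw -5.33 tilt [ 0.01   0.001 -1.   ] need cm [ -4.86 -39.86   1.12] F [-0.3  0.3 -0.2] w 0.0871693106083017
```

View pics/w3.png

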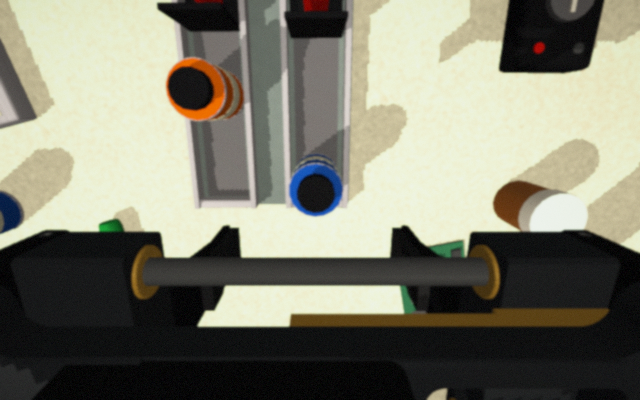

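View pics/t3b.png

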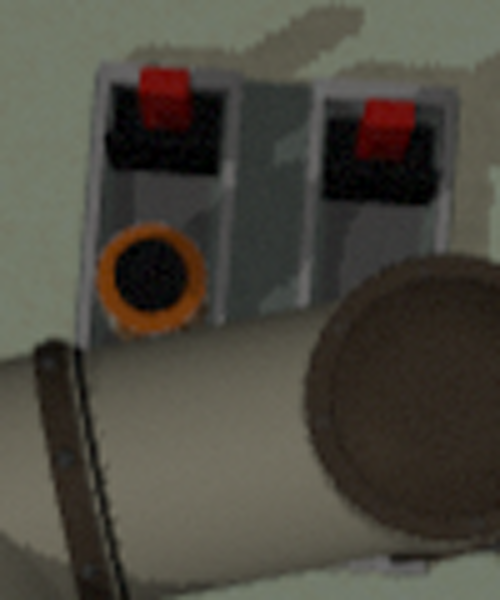

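Request:
{"api": "step_arm", "payload": {"commands": [[-0.6,-5,0,0],[-0.6,-5,0,0],[-0.6,-5,0,0],[-0.6,-5,0,0],[-0.6,-5,0,0]]}}

```text
clock: 10.35
ee_pos: [0.481, 0.1817, 0.2045]
tool_rot: [0.001, 0.999, -0.047, -0.002]
wrist_force: [1.4, 0.7, 0.1]
gripper_width: 0.0868
```

Request:
{"api": "step_arm", "payload": {"commands": [[-0.6,-5,0,0],[-0.6,-5,0,0],[-0.6,-4.9,0,0],[0,0,0,0],[0,0,0,0]]}}

```text
clock: 10.98
ee_pos: [0.4774, 0.3299, 0.2046]
tool_rot: [0.002, 0.999, -0.047, -0.001]
wrist_force: [-0.4, -0.3, -0.2]
gripper_width: 0.087
```

```bash
python3 -c "
from h import *
print(px('w3',317,194,.102),px('w3',317,194))
go(.480,.3305,.2)
cam('wrist','w4')"
```

```text
[ 0.49166592 -0.07343461  0.102     ] [ 0.49187498 -0.07344949  0.1027979 ]
t 10.975 pos [0.4774 0.3299 0.2046] yaw -5.36 tilt [-0.003 -0.003 -1.   ] need cm [ 0.26 -0.09  0.46] F [-0.4 -0.3 -0.2] w 0.08695431476894071
```

View pics/w4.png

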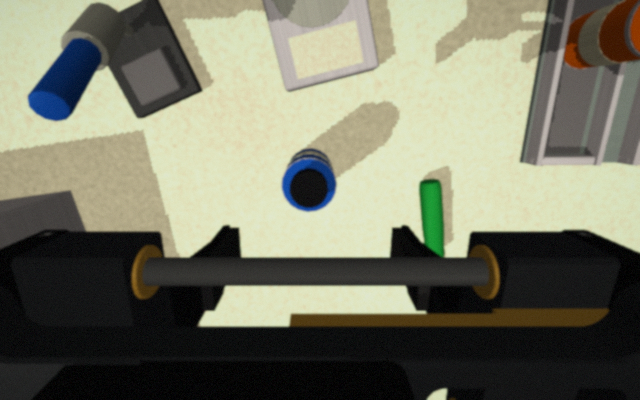

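```bash
python3 -c "
from h import *
print(px('w4',309,188,.096),px('w4',309,188))
print(px('w4',423,220),px('w4',431,182), px('w4',437,255))
p=px('w4',309,188,.096);go(p[0],p[1],.045)"
```

```text
[0.48291781 0.33365565 0.096     ] [0.48301993 0.33363945 0.09640497]
[0.40961323 0.20179973 0.01694035] [0.45784142 0.19409146 0.02116589] [0.48397102 0.27388795 0.24331399]
t 11.025 pos [0.4777 0.3295 0.2052] yaw -5.4 tilt [-0.002 -0.002 -1.   ] need cm [ 0.51 -0.51 16.02] F [0.3 0.3 0.1] w 0.08744827218697439
```

Request:
{"api": "step_arm", "payload": {"commands": [[0.45,-0.4,3,0],[0,0,4,0],[0,0,4,0],[0,0,3,0],[0,0,2,0]]}}

```text
clock: 11.65
ee_pos: [0.4826, 0.3319, 0.0449]
tool_rot: [0.001, 0.999, -0.048, -0.001]
wrist_force: [0.2, -0.3, 0.3]
gripper_width: 0.0869
```

```bash
python3 -c "
from h import *
go(.482,.333,.042)"
```

```text
t 11.65 pos [0.4826 0.3319 0.0449] yaw -5.48 tilt [-0.002 -0.002 -1.   ] need cm [-0.07 -0.1   0.29] F [ 0.2 -0.3  0.3] w 0.08688452923673452
```

Request:
{"api": "step_arm", "payload": {"commands": [[0,-0.1,0,0],[0,0,0,0],[0,0,0,0],[0,0,0,0],[0,0,0,0]], "claw": 1, "squeeze": 18}}

```text
clock: 12.28
ee_pos: [0.4835, 0.3354, 0.0474]
tool_rot: [-0.0, 0.999, -0.047, 0.0]
wrist_force: [0.1, -0.8, 4.0]
gripper_width: 0.0533
```

```bash
python3 -c "
from h import *
go(.482,.333,.042)"
```

```text
t 12.275 pos [0.4835 0.3354 0.0474] yaw -5.35 tilt [ 0.001  0.001 -1.   ] need cm [-0.12  0.25  0.54] F [ 0.1 -0.8  4. ] w 0.053310816268425
```

Request:
{"api": "step_arm", "payload": {"commands": [[0,0,-2,0],[0,0,-5,0],[0,0,-5,0],[0,0,-4,0],[0,0,0,0]]}}

```text
clock: 12.9
ee_pos: [0.4842, 0.3366, 0.2098]
tool_rot: [-0.003, 0.999, -0.047, 0.002]
wrist_force: [0.7, 0.8, -3.3]
gripper_width: 0.0538
```

Request:
{"api": "step_arm", "payload": {"commands": [[1.04,4.05,0,0],[1.04,4.05,0,0],[1.04,4.05,0,0],[1.04,4.05,0,0],[1.04,4.05,0,0]]}}

```text
clock: 13.52
ee_pos: [0.5145, 0.1271, 0.2039]
tool_rot: [0.001, 0.999, -0.047, -0.002]
wrist_force: [0.9, -0.0, -2.8]
gripper_width: 0.0532
```

Request:
{"api": "step_arm", "payload": {"commands": [[1.04,4.05,0,0],[1.04,4.05,0,0],[1.04,4.05,0,0],[1.04,4.05,0,0],[1.04,4.05,0,0]]}}

```text
clock: 14.15
ee_pos: [0.5474, -0.0788, 0.2038]
tool_rot: [-0.0, 0.999, -0.047, -0.002]
wrist_force: [0.2, 1.1, -3.6]
gripper_width: 0.0533
```

Request:
{"api": "step_arm", "payload": {"commands": [[0,0,0,0],[0,0,0,0],[0,0,0,0],[0,0,0,0],[0,0,0,0]]}}

```text
clock: 14.78
ee_pos: [0.5488, -0.0771, 0.2066]
tool_rot: [-0.0, 0.999, -0.046, 0.0]
wrist_force: [-0.0, -0.1, -2.7]
gripper_width: 0.0536
```

```bash
python3 -c "
from h import *
go(.549,-.0775,.0534)
cam('wrist','w5');cam('side','s5')
im=cv2.imread('pics/s5.png');cv2.imwrite('pics/s5b.png',cv2.resize(im[110:260,220:380],None,fx=4,fy=4,interpolation=cv2.INTER_CUBIC))"
```

```text
t 14.775 pos [ 0.5488 -0.0771  0.2066] yaw -5.31 tilt [ 0.  0. -1.] need cm [ 0.02  0.04 15.32] F [-0.  -0.1 -2.7] w 0.053565254021601824
```

View pics/w5.png

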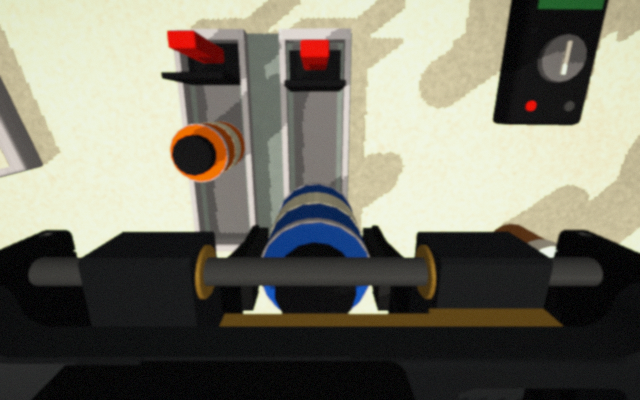

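View pics/s5b.png

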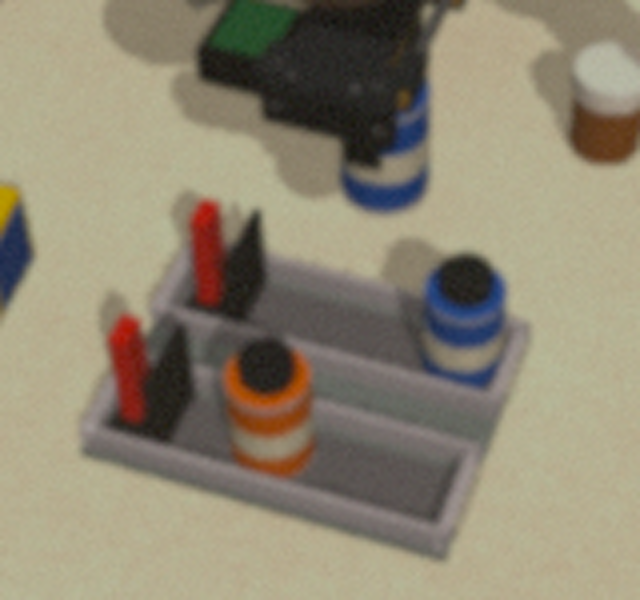

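The old tin stands upright at the front stop, and the new tin hangs upright over the lane's free section. I'll lower it with a few mm of extra gap.

Request:
{"api": "step_arm", "payload": {"commands": [[0.3,0.03,3,0],[0,0,4,0],[0,0,4,0],[0,0,3,0],[0,0,0,0]]}}

```text
clock: 15.5
ee_pos: [0.55, -0.0785, 0.0644]
tool_rot: [0.0, 0.999, -0.047, -0.003]
wrist_force: [-0.5, 0.4, -2.9]
gripper_width: 0.0536
```

Request:
{"api": "step_arm", "payload": {"commands": [[0,0,0.3,0],[0,0,0.3,0],[0,0,0.3,0],[0,0,0,0],[0,0,0,0]]}}

```text
clock: 16.12
ee_pos: [0.5519, -0.0783, 0.0578]
tool_rot: [-0.0, 0.999, -0.047, 0.0]
wrist_force: [0.0, -0.1, -3.3]
gripper_width: 0.0533
```

Request:
{"api": "step_arm", "payload": {"commands": [[0,0,0.2,0],[0,0,0.1,0],[0,0,0.1,0],[0,0,0,0],[0,0,0,0]]}}

```text
clock: 16.75
ee_pos: [0.5518, -0.0783, 0.0535]
tool_rot: [0.0, 0.999, -0.047, -0.0]
wrist_force: [-0.1, 0.7, -3.0]
gripper_width: 0.0536
```

Request:
{"api": "step_arm", "payload": {"commands": [[0,0,0.1,0],[0,0,0,0],[0,0,0,0],[0,0,0,0],[0,0,0,0]]}}

```text
clock: 17.38
ee_pos: [0.5519, -0.0783, 0.0534]
tool_rot: [0.0, 0.999, -0.047, 0.0]
wrist_force: [-3.2, 0.9, 5.7]
gripper_width: 0.0535
```

Floor contact (Fz rose from −3 to +5.7 N). Releasing and rising.

Request:
{"api": "step_arm", "payload": {"commands": [[0,0,0,0],[0,0,0,0],[0,0,0,0],[0,0,0,0],[0,0,0,0]], "claw": -1}}

```text
clock: 18.0
ee_pos: [0.5518, -0.0783, 0.0525]
tool_rot: [0.0, 0.999, -0.047, -0.0]
wrist_force: [-0.7, -0.7, -1.5]
gripper_width: 0.0858
```

Request:
{"api": "step_arm", "payload": {"commands": [[0,0,-2,0],[0,0,-4,0],[0,0,-5,0],[0,0,-4,0],[0,0,0,0]]}}

```text
clock: 18.62
ee_pos: [0.554, -0.0783, 0.2066]
tool_rot: [-0.0, 0.999, -0.047, 0.004]
wrist_force: [0.1, 0.0, -0.5]
gripper_width: 0.087
```

```bash
python3 -c "
from h import *
go(.671,-.0887,.057)
cam('wrist','w6')"
```

```text
t 18.625 pos [ 0.554  -0.0783  0.2066] yaw -5.34 tilt [ 0.009  0.    -1.   ] need cm [11.62 -0.03 15.06] F [ 0.1  0.  -0.5] w 0.08697567092852668
```

View pics/w6.png

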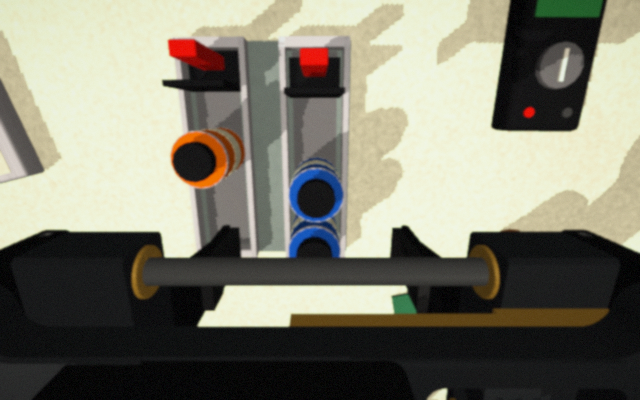

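Request:
{"api": "step_arm", "payload": {"commands": [[4,0,0,0],[4,0,0,0],[3.6,0,0,0],[0,0,3,0],[0,0,3,0]], "claw": -0.3}}

```text
clock: 19.3
ee_pos: [0.6666, -0.0892, 0.1392]
tool_rot: [-0.0, 0.999, -0.047, -0.002]
wrist_force: [0.5, 0.4, 0.1]
gripper_width: 0.0574
```

Request:
{"api": "step_arm", "payload": {"commands": [[0,0,0,0],[0,0,0,0],[0,0,0,0],[0,0,0,0],[0,0,0,0]]}}

```text
clock: 19.92
ee_pos: [0.6675, -0.0891, 0.1433]
tool_rot: [-0.0, 0.999, -0.047, 0.001]
wrist_force: [0.4, -0.1, -0.3]
gripper_width: 0.0566
```

```bash
python3 -c "
from h import *
go(.6707,-.0887,.057)
"
```

```text
t 19.925 pos [ 0.6675 -0.0891  0.1433] yaw -5.37 tilt [ 0.001  0.    -1.   ] need cm [ 0.31 -0.07  8.63] F [ 0.4 -0.1 -0.3] w 0.05655692692303043
```

Request:
{"api": "step_arm", "payload": {"commands": [[0.3,-0.05,2,0],[0,0,2.5,0],[0,0,2.5,0],[0,0,1.6,0],[0,0,0,0]]}}

```text
clock: 20.55
ee_pos: [0.6692, -0.089, 0.0543]
tool_rot: [0.0, 0.999, -0.047, -0.002]
wrist_force: [-0.2, -0.3, 0.2]
gripper_width: 0.0566
```

Request:
{"api": "step_arm", "payload": {"commands": [[0,0,0,0],[0,0,0,0],[0,0,0,0],[0,0,0,0],[0,0,0,0]], "claw": 1, "squeeze": 20}}

```text
clock: 21.18
ee_pos: [0.6707, -0.088, 0.0571]
tool_rot: [-0.001, 0.999, -0.047, 0.001]
wrist_force: [-1.3, 3.2, 2.4]
gripper_width: 0.0244
```

```bash
python3 -c "
from h import *
go(.6707,-.0887,.057)
"
```

```text
t 21.175 pos [ 0.6707 -0.088   0.0571] yaw -5.33 tilt [ 0.001  0.001 -1.   ] need cm [0.01 0.07 0.01] F [-1.3  3.2  2.4] w 0.02435489479641221
```

Request:
{"api": "step_arm", "payload": {"commands": [[-1.2,0,0,0],[-1.2,0,0,0],[-1.2,0,0,0],[-1.2,0,0,0],[-0.8,0,0,0]]}}

```text
clock: 21.8
ee_pos: [0.615, -0.083, 0.0571]
tool_rot: [-0.0, 0.999, -0.046, 0.002]
wrist_force: [3.2, 4.6, 0.3]
gripper_width: 0.0237
```

Request:
{"api": "step_arm", "payload": {"commands": [[-0.2,0,0,0],[-0.2,0,0,0],[-0.2,0,0,0],[-0.2,0,0,0],[0,0,0,0]]}}

```text
clock: 22.42
ee_pos: [0.6073, -0.0823, 0.0571]
tool_rot: [-0.0, 0.999, -0.047, 0.001]
wrist_force: [1.9, 5.6, 2.0]
gripper_width: 0.0236
```

```bash
python3 -c "
from h import *
go(.6,-.0825,.057)
cam('side','s7');cam('wrist','w7')
im=cv2.imread('pics/s7.png');cv2.imwrite('pics/s7b.png',cv2.resize(im[110:260,220:380],None,fx=4,fy=4,interpolation=cv2.INTER_CUBIC))"
```

```text
t 22.425 pos [ 0.6073 -0.0823  0.0571] yaw -5.33 tilt [ 0.003  0.001 -1.   ] need cm [-0.73  0.09  0.01] F [1.9 5.6 2. ] w 0.023584157251149217
```

View pics/s7b.png

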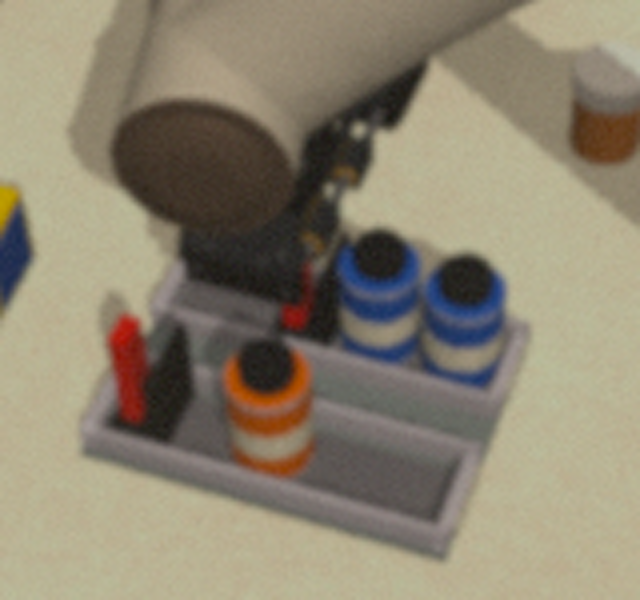

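Follower is at the new tin, with a small gap still between the tins. Advancing slowly, watching the force.

Request:
{"api": "step_arm", "payload": {"commands": [[-0.15,-0.05,0,0],[-0.15,-0.05,0,0],[-0.1,0,0,0],[-0.1,0,0,0],[0,0,0,0]]}}

```text
clock: 23.15
ee_pos: [0.6031, -0.0818, 0.0571]
tool_rot: [0.0, 0.999, -0.047, 0.002]
wrist_force: [4.8, 0.4, 0.1]
gripper_width: 0.0238
```

Request:
{"api": "step_arm", "payload": {"commands": [[-0.1,0,0,0],[-0.1,0,0,0],[0,0,0,0],[0,0,0,0],[0,0,0,0]]}}

```text
clock: 23.78
ee_pos: [0.6011, -0.0816, 0.0571]
tool_rot: [0.0, 0.999, -0.047, 0.002]
wrist_force: [5.4, 1.4, -0.4]
gripper_width: 0.0238
```

Request:
{"api": "step_arm", "payload": {"commands": [[-0.1,0,0,0],[0,0,0,0],[0,0,0,0],[0,0,0,0],[0,0,0,0]]}}

```text
clock: 24.4
ee_pos: [0.6002, -0.0815, 0.0571]
tool_rot: [0.0, 0.999, -0.047, 0.002]
wrist_force: [4.7, 0.6, -0.0]
gripper_width: 0.0233
```

Request:
{"api": "step_arm", "payload": {"commands": [[-0.1,0,0,0],[0,0,0,0],[0,0,0,0],[0,0,0,0],[0,0,0,0]]}}

```text
clock: 25.02
ee_pos: [0.5992, -0.0815, 0.0571]
tool_rot: [0.0, 0.999, -0.047, 0.002]
wrist_force: [5.0, -0.0, 1.0]
gripper_width: 0.0238
```

Request:
{"api": "step_arm", "payload": {"commands": [[-0.1,0,0,0],[0,0,0,0],[0,0,0,0],[0,0,0,0],[0,0,0,0]]}}

```text
clock: 25.65
ee_pos: [0.5986, -0.0814, 0.0571]
tool_rot: [0.0, 0.999, -0.047, 0.002]
wrist_force: [5.2, 1.0, 0.6]
gripper_width: 0.024
```

Request:
{"api": "step_arm", "payload": {"commands": [[-0.1,0,0,0],[0,0,0,0],[0,0,0,0],[0,0,0,0],[0,0,0,0]]}}

```text
clock: 26.28
ee_pos: [0.5986, -0.0814, 0.0571]
tool_rot: [0.0, 0.999, -0.047, 0.003]
wrist_force: [8.8, -1.2, -1.6]
gripper_width: 0.0238
```

Request:
{"api": "step_arm", "payload": {"commands": [[-0.1,0,0,0],[0,0,0,0],[0,0,0,0],[0,0,0,0],[0,0,0,0]]}}

```text
clock: 26.9
ee_pos: [0.5985, -0.0814, 0.0571]
tool_rot: [0.0, 0.999, -0.046, 0.004]
wrist_force: [9.8, -0.4, -3.8]
gripper_width: 0.0241
```

```bash
python3 -c "
from h import *
go(.6,-.0825,.057)
cam('side','s8')
im=cv2.imread('pics/s8.png');cv2.imwrite('pics/s8b.png',cv2.resize(im[160:230,290:370],None,fx=8,fy=8,interpolation=cv2.INTER_CUBIC))"
```

```text
t 26.9 pos [ 0.5985 -0.0814  0.0571] yaw -5.32 tilt [ 0.008 -0.001 -1.   ] need cm [0.16 0.1  0.01] F [ 9.8 -0.4 -3.8] w 0.024065583052238416
```

View pics/s8b.png

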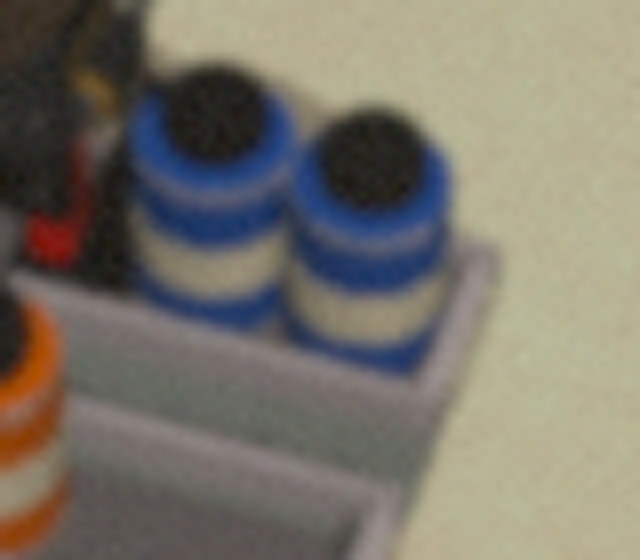

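The row is closed up: the force rose to 9.8 N with no more motion, and both tins look upright and touching. Opening and rising.

Request:
{"api": "step_arm", "payload": {"commands": [[0,0,0,0],[0,0,0,0],[0,0,0,0],[0,0,0,0],[0,0,0,0]], "claw": -0.4}}

```text
clock: 27.58
ee_pos: [0.5945, -0.0808, 0.0565]
tool_rot: [0.0, 0.999, -0.047, -0.0]
wrist_force: [-1.1, 0.3, 0.0]
gripper_width: 0.0594
```

Request:
{"api": "step_arm", "payload": {"commands": [[0,0,-2,0],[0,0,-3,0],[0,0,-4,0],[0,0,-5,0],[0,0,0,0]]}}

```text
clock: 28.2
ee_pos: [0.5974, -0.0808, 0.2018]
tool_rot: [-0.0, 0.999, -0.046, 0.005]
wrist_force: [-0.2, -0.3, 0.0]
gripper_width: 0.0604
```

Request:
{"api": "step_arm", "payload": {"commands": [[-4,0,-2,0],[-4,0,0,0],[-4,0,0,0],[-4,0,0,0],[0,0,0,0]]}}

```text
clock: 28.82
ee_pos: [0.4326, -0.0659, 0.2162]
tool_rot: [-0.0, 0.999, -0.047, -0.001]
wrist_force: [0.8, 0.3, 0.1]
gripper_width: 0.0611
```

```bash
python3 -c "
from h import *
go(.6,-.0825,.057)
cam('wrist','w9');cam('side','s9')
im=cv2.imread('pics/s9.png');cv2.imwrite('pics/s9b.png',cv2.resize(im[110:260,220:380],None,fx=4,fy=4,interpolation=cv2.INTER_CUBIC))"
```

```text
t 28.825 pos [ 0.4326 -0.0659  0.2162] yaw -5.34 tilt [-0.001  0.    -1.   ] need cm [16.85  0.1  15.9 ] F [0.8 0.3 0.1] w 0.061110545051802016
```

View pics/w9.png

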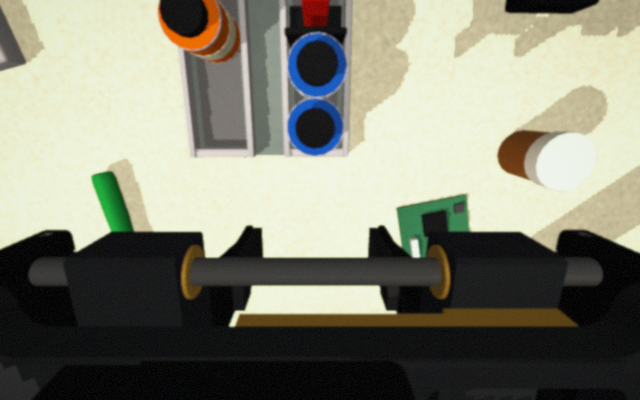

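View pics/s9b.png

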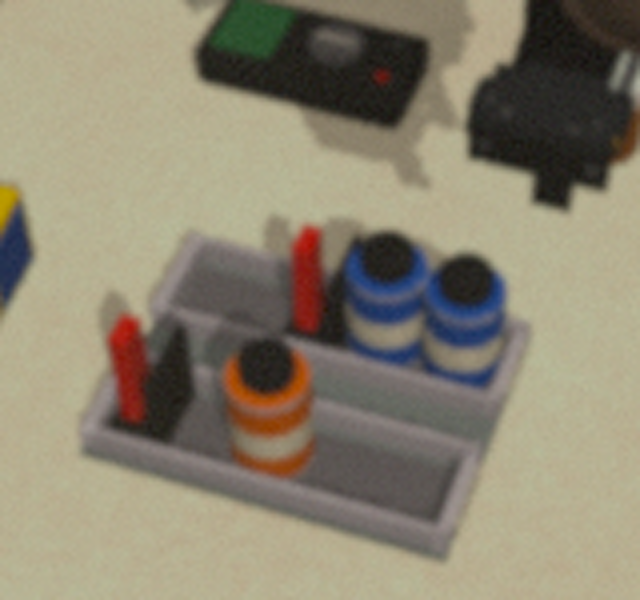

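Run:
```python
from h import *
a=px('w9',316,128,.102);b=px('w9',317,64,.102);t=px('w9',316,10,.094)
print(a,b,np.linalg.norm(a-b),t,px('w9',316,10),px('w9',316,154))
e=np.array([.9957,-.093,0]);print('centre gap',(b-a)@e)
im=cv2.imread('pics/w9.png');cv2.imwrite('pics/w9c.png',cv2.resize(im[0:170,270:370],None,fx=5,fy=5,interpolation=cv2.INTER_CUBIC)[:600] if 0 else cv2.resize(im[0:165,260:370],None,fx=3.6,fy=3.6,interpolation=cv2.INTER_CUBIC))
```

```text
[ 0.49102734 -0.07306286  0.102     ] [ 0.54339382 -0.07873611  0.102     ] 0.05267289387491119 [ 0.58585439 -0.08183381  0.094     ] [ 0.59323389 -0.08260779  0.0677109 ] [ 0.4657372  -0.07079026  0.08543785]
centre gap 0.052668913940608575
```

View pics/w9c.png

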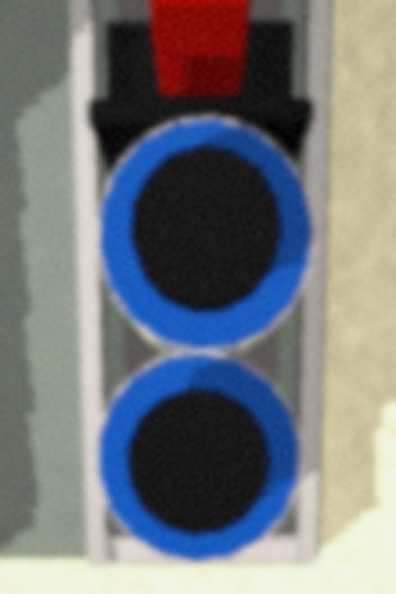

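The tins touch each other (centre gap about 53 mm), sit against the stop and follower, and the gripper is clear. Handing in.

```bash
python3 -c "
from h import *
print(env.hand_in())"
```

```text
the job is handed in; nothing more can be done
None
```

The blue tins are restocked in the right lane, oldest in front, and I handed the job in at about 29 s on the robot's clock.

- **Old tin:** I carried it forward and slid it along the lane until the force rose at the front stop. It stood at about (0.491, -0.073) in the last wrist view.
- **New tin:** I lifted it from the bench on the left and set it down behind the old one.
- **Follower:** I pinched its red tab and moved it forward until it stopped advancing and the force reached about 10 N. It stopped about 1.5 mm further forward than I had calculated from the old tin's position.

**Last checks:** The final wrist and side views show both blue tins upright and touching. I measured 52.7 mm between their centres, against a true 54 mm, which is within the camera error. The gripper was clear of everything. The orange tin and its follower looked unmoved.

**Not confirmed:** In the last wrist view the new tin hides where it meets the follower's face. Contact there rests on the rise in force and the stop in motion. I also took no full before-and-after comparison of the other bench items, but I never touched them.

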